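# Set the window cell in the light gauge

### The job

At the goods-in bench of the parts store, take the blue-capped window cell and stand it gently, without dropping it, in the square seat of the light gauge, well centred, turned so that its two clear faces look squarely at the lamp and the receiver (the white stripe on its cap then runs in line with the light path). Leave the red-capped and yellow-capped cells standing where they are.

Things in the scene. Friction and masses are not known exactly. Their poses are not given: they have to be found in the camera images.
- clear_cell: Optical cell, upright block 40 x 40 mm in plan, 85 mm tall, about 180 g. Origin: centre of its underside; z up. Blue cap (top 15 mm) with a white stripe along the cell's y axis; the faces towards +y and -y are clear glass, the faces towards +x and -x are dark metal walls. Starts standing, at any yaw; best gripped across the dark +x and -x faces, 40 mm apart, about 60 mm above its underside.
- red_cell: Optical cell, upright block 40 x 40 mm in plan, 85 mm tall, about 180 g. Origin: centre of its underside; z up. Look-alike with a red cap, no stripe and opaque white panes on its y faces. Not wanted: leave it standing.
- yellow_cell: Optical cell, upright block 40 x 40 mm in plan, 85 mm tall, about 180 g. Origin: centre of its underside; z up. Look-alike with a yellow cap, no stripe and blank metal faces. Not wanted: leave it standing.
- gauge: Light gauge, fixed. Grey base 100 (x) x 270 (y) x 15 mm; origin: centre of its underside, z up. The light path runs along its y axis, 57 mm above the table: black lamp housing (yellow lens) at +y, white receiver housing (dark lens) at -y, each 62 x 55 mm, top 80 mm above the table, inner face 75 mm from the centre (lens rims 6 mm proud). White lines on the base mark the light path.
- gauge_seat (a point): Centre of the seat's flat black floor, 15 mm above the table, right above the gauge's origin; axes as the gauge's. The seat is framed by a square dark steel rim, 56 x 56 mm inside, 6 mm thick, 8 mm high. A cell standing in the seat has its origin at the height of this point.

How it is judged (in metres and radians):
At the end, for the whole second after the job is handed in: The blue-capped cell stands released, upright (4.5 deg) and at rest on the seat floor (4 mm), within 12 mm of the seat's centre, its clear-face axis within 12 deg of the light path, either way round. The red- and yellow-capped cells stand upright (5.7 deg), within 30 mm of their starts (horizontal distance between clear_cell and gauge_seat below 0.012 m and z of clear_cell in the frame of gauge_seat between -0.004 and 0.004 m and angle between the y axis of clear_cell and the y axis of gauge, either way round below 0.21 rad and angle between clear_cell's own z axis and vertical below 0.08 rad and linear speed of clear_cell below 0.02 m/s and angle between each of red_cell, yellow_cell's own z axis and vertical below 0.1 rad and distance of each of red_cell, yellow_cell from where it was at the start of the episode below 0.03 m); the robot touches nothing.
It fails at once if the blue-capped cell is dropped: it moves faster than 0.65 m/s with no finger touching it (a fall of more than about 20 mm) (linear speed of clear_cell above 0.65 m/s and contact force between the fingers and clear_cell below 0.1 N).
It fails at once if the red-capped or yellow-capped cell is pushed or carried more than 30 mm from its place (distance of any of red_cell, yellow_cell from where it was at the start of the episode above 0.03 m).
It also fails if it takes over 35 s, if anything falls off the work surface, if the arm or the gripper's body presses on something with over 40 N, if the wrist force passes 120 N, or if a joint passes its speed limit or range.

### The arm

A 6-joint arm with a two-finger parallel gripper is mounted at the origin on the work surface. World frame = base frame: x ahead of the robot, y to its left, z up, the work surface at z = 0. Lengths are in mm, angles in rad, forces in N, time in s.
With the tool pointing down it reaches from about 400 to 925 mm from the base axis. Payload 12.5 kg.
Tool frame: the origin (TCP) lies at the centre of the arm's flange, where the gripper is bolted on; the fingertips stand 190 mm ahead of it and the grasp point (between the pads) lies 171 mm ahead of it; z points along the fingers, y is the direction in which the jaws open and shut (so a half turn about z gives the same grasp; the last joint's range is limited). The gripper opens to 95 mm and grips with 3 to 60 N. Pads are 20 mm wide; open, the fingers measure 119 mm over their backs; the gripper's body (75 mm by 180 mm) begins 59 mm behind the grasp point.
Start: joints at [-1.277, 0.491, 1.559, -0, 1.092, -0.106], TCP at [243.29, -575.704, 404.761] pointing down, gripper open.
Joint ranges: [-3.1, 3.1], [-0.84, 2.19], [0.05, 2.79], [-1.13, 4.28], [0.06, 2.93], [-2.69, 2.69]. Speed limits (rad/s): [2.22, 2.22, 2.79, 3.14, 3.14, 3.14].

### API

Orientations are given as [roll, pitch, yaw] about the fixed x, y, z axes, in that order (R = Rz(yaw) Ry(pitch) Rx(roll)).
In Python, from cell import env gives the robot as it stands.
- The arm moves only by the shell command python3 -m pendant 'ROWS'. ROWS is JSON, a list of rows, each an object of numbers: "x", "y", "z": the shift along the tool's x, y, z in units of 150 mm (1.0 is 150 mm); "rx", "ry", "rz": the turn, a rotation vector about the tool's x, y, z in units of 45 degrees (1.0 is 45 degrees); "jaw": the opening, from 0 (shut) to 1 (fully open). In form: [{"x": .., "y": .., "z": .., "rx": .., "ry": .., "rz": .., "jaw": ..}, ...]. A call has 1 to 10 rows; each row is the pose to reach, as a shift and turn from the pose commanded when the call began, along the tool's axes at that moment; what a row does not reach only later rows make up. A row lasts 1/8 s, in which the tool goes at most 62.5 mm and 10.7 degrees, less where a joint would pass 70% of its speed; a pose out of reach is approached as far as the arm can. A call with a number of a shift or a turn outside -1 to 1 is refused whole. A call with a gripper value outside its range is refused whole. The fingers move at their own pace and stop on an object; the grip force is fixed at half the most. Time passes only in rows, so rows that repeat a pose let the fingers close. It gives the time, the measured TCP pose, the force and the opening at its end, in the units of the state.
- env.state(): the state, without advancing time (a new reading comes with each control period).
- env.read_camera(name): name is "scene" or "top"; returns a dict with "img" (420x560x3 uint8, red, green, blue), "fx", "fy", "cx", "cy" (pixels), "D" ([k1, k2, p1, p2, k3] as OpenCV has them; the pictures are not rectified), "rvec" (rotation vector, rad) and "tvec" (3), from world to camera coordinates, as OpenCV has them. Camera axes: x right, y down, z forward; pixel columns grow to the right and rows downward; lengths in mm; the calibration is good to about 2 mm. A picture is of the moment at which its call begins. There is no depth.
- env.job_done(): hands the job in, once; it reports no verdict.
The state is a dict: "t": time; "joints": joint angles; "qvel": joint speeds; "tau": joint torques, N m; "eef_pos": TCP position; "tcp_rot": TCP orientation; "ft_force": force on the tool from outside, world axes, zero at the start; "moment": the same for the moment, N m; "opening": opening from 0.0 (shut) to 1.0 (fully open).
Only numpy, scipy, OpenCV 4.12 (cv2) and the standard library are available. Lean on these libraries where they do the work, as an engineer would, in place of code of your own. Each camera call takes 0.05 s, during which the arm holds its last target.

## Working session

There is one attempt and no reset: what is moved stays moved. The work goes in short steps, Python scripts to look and compute and a shell command to move; the robot and the scene stay as the last step left them, time stands still between calls to the robot, and variables do not carry over. Pictures are saved under pics/ and viewed, and the job is handed in when it is done.

```bash
ls; mkdir -p pics; python3 - <<'E'
from cell import env
import cv2
print(env.state())
for n in ("scene","top"):
    c=env.read_camera(n); cv2.imwrite(f"pics/{n}0.png",c["img"][:,:,::-1]); print(n,{k:v for k,v in c.items() if k!="img"})
E
```

```text
pics
{'t': 0.0, 'joints': array([-1.27660057e+00,  4.91554638e-01,  1.55945922e+00, -1.45865357e-05,
        1.09164154e+00, -1.05590815e-01]), 'qvel': array([-0.00052638,  0.00027974,  0.0009141 ,  0.00166834,  0.00046978,
       -0.00173241]), 'tau': array([-7.83814467e-04, -6.12650299e+01, -2.58183038e+01,  6.92000147e-02,
        4.82342381e-02, -9.63497246e-05]), 'eef_pos': array([ 243.27939071, -575.67321461,  404.16132028]), 'tcp_rot': array([-3.14053446e+00, -9.91429566e-05,  3.99793253e-01]), 'ft_force': array([ 0.15641836, -0.58085296,  0.28736008]), 'moment': array([0.01132736, 0.01638829, 0.04475427]), 'opening': 1.0007723343310828}
scene {'fx': 391.0848988905049, 'fy': 391.0848988905049, 'cx': 280.54850478648535, 'cy': 202.88184821586725, 'D': array([-0.10217814,  0.        ,  0.        ,  0.        ,  0.        ]), 'rvec': array([ 2.00187468,  1.8074357 , -0.49445485]), 'tvec': array([-134.70513255, -396.09745442, 1033.75840473])}
top {'fx': 414.489311212944, 'fy': 414.489311212944, 'cx': 275.0461108847453, 'cy': 210.41559761445052, 'D': array([-0.1120437,  0.       ,  0.       ,  0.       ,  0.       ]), 'rvec': array([ 2.16674569, -2.16945555,  0.1361236 ]), 'tvec': array([ 73.74661792, 513.7462338 , 724.19372142])}
```

View pics/scene0.png

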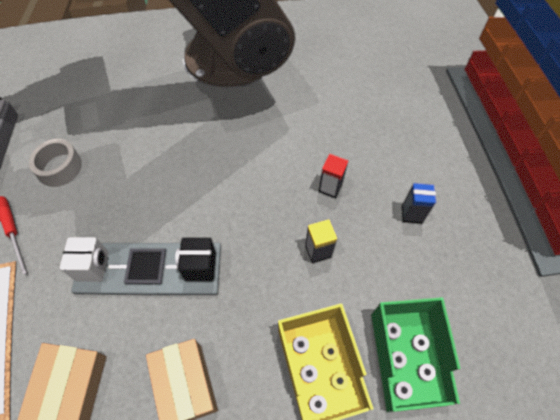

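View pics/top0.png

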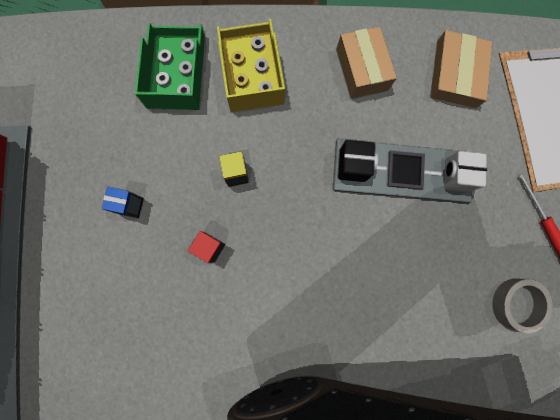

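The scene picture shows the blue cap at about (424,194), red at (334,166), yellow at (321,232) and the seat at (145,265). In the top view the blue cap is at (116,200) and the seat at (406,170). Next I'll zoom in and segment.

```bash
cat > h.py <<'E'
import numpy as np, cv2
from cell import env
def K(c): return np.array([[c["fx"],0,c["cx"]],[0,c["fy"],c["cy"]],[0,0,1]])
def ray(c,uv):
    p=cv2.undistortPoints(np.array(uv,float).reshape(-1,1,2),K(c),c["D"]).reshape(-1,2)
    R=cv2.Rodrigues(c["rvec"])[0]; o=-R.T@c["tvec"]
    return o,np.c_[p,np.ones(len(p))]@R
def plane(c,uv,z):
    o,d=ray(c,uv); return o+d*((z-o[2])/d[:,2])[:,None]
def tri(c1,p1,c2,p2):
    o1,d1=ray(c1,p1);o2,d2=ray(c2,p2);out=[]
    for a,b in zip(d1,d2):
        s=np.linalg.lstsq(np.c_[a,-b],o2-o1,rcond=None)[0]
        A=o1+s[0]*a;B=o2+s[1]*b; out.append(np.r_[(A+B)/2,np.linalg.norm(A-B)])
    return np.array(out)
def crop(img,u,v,r,k,name):
    x0,y0=int(u-r),int(v-r)
    cv2.imwrite(name,cv2.resize(img[max(y0,0):y0+2*r,max(x0,0):x0+2*r,::-1],None,fx=k,fy=k,interpolation=cv2.INTER_CUBIC))
E
python3 - <<'E'
from h import *
s=env.read_camera("scene");t=env.read_camera("top")
def mk(c,u,v,r,k): 
    i=c["img"][v-r:v+r,u-r:u+r,::-1]; return cv2.resize(i,(390,390),interpolation=cv2.INTER_CUBIC)
a=np.vstack([np.hstack([mk(s,424,203,25,8),mk(t,122,202,25,8)])])
b=np.hstack([mk(s,145,265,30,8),mk(t,406,170,30,8)])
cv2.imwrite("pics/zoomA.png",a);cv2.imwrite("pics/zoomB.png",b)
for n,c in(("s",s),("t",t)): np.save(f"{n}0.npy",c["img"])
E
```

```text
(no output)
```

View pics/zoomA.png

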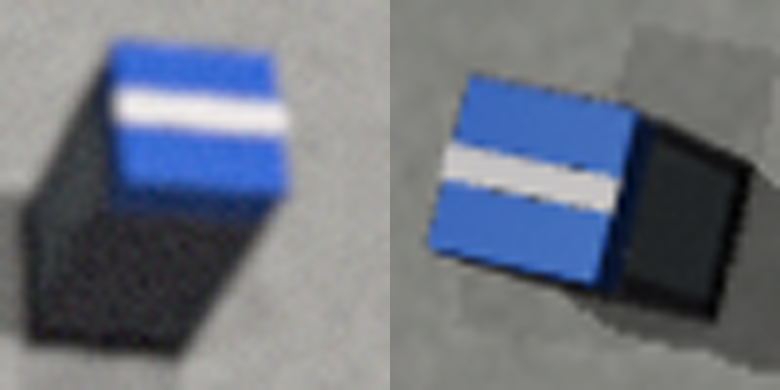

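View pics/zoomB.png

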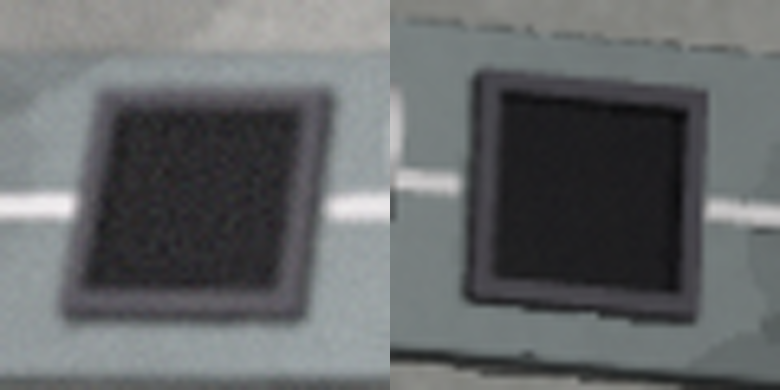

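The zooms show clean cap-top quads, with the stripe along x in both pictures, and a clean square rim. I'll extract the quads by mask and measure.

```bash
cat >> h.py <<'E'
def quad(mask):
    """contour -> 4 corners by line fit on approx sides (subpixel)"""
    cs,_=cv2.findContours(mask,cv2.RETR_EXTERNAL,cv2.CHAIN_APPROX_NONE)
    c=max(cs,key=cv2.contourArea); h=cv2.convexHull(c)
    for e in np.arange(0.02,0.2,0.005):
        q=cv2.approxPolyDP(h,e*cv2.arcLength(h,True),True)
        if len(q)<=4: break
    q=q.reshape(-1,2).astype(float); P=c.reshape(-1,2).astype(float); L=[]
    for i in range(4):
        a,b=q[i],q[(i+1)%4]; d=(b-a); n=np.linalg.norm(d); d/=n
        s=(P-a)@d; e=abs((P-a)@[-d[1],d[0]])
        S=P[(s>.12*n)&(s<.88*n)&(e<.1*n)]
        L.append(cv2.fitLine(S.astype(np.float32),cv2.DIST_HUBER,0,.01,.01).ravel())
    C=[]
    for i in range(4):
        a,b=L[i-1],L[i]; k=np.linalg.solve(np.c_[a[:2],-b[:2]],b[2:]-a[2:]); C.append(a[2:]+k[0]*a[:2])
    return np.array(C)
def up(img,u,v,r,k=8):  # upsampled crop; pix -> orig: (p+.5)/k-.5+off
    i=img[v-r:v+r,u-r:u+r]; return cv2.resize(i,None,fx=k,fy=k,interpolation=cv2.INTER_CUBIC).astype(int)
def back(p,u,v,r,k=8): return (np.array(p)+.5)/k-.5+[u-r,v-r]
def captop(img,u,v,r=25):
    i=up(img,u,v,r); R,G,B=i[...,0],i[...,1],i[...,2]
    m=(((B-R)>50)&(B>150)).astype(np.uint8)
    m=cv2.morphologyEx(m,cv2.MORPH_CLOSE,np.ones((65,65)))
    hull=m
    w=((B>160)&(R>140)&(cv2.dilate(hull,np.ones((9,9)))>0)).astype(np.uint8)
    return back(quad(m),u,v,r),m,w
def darkq(img,u,v,r,th):
    i=up(img,u,v,r); g=i.sum(2)/3; m=(g<th).astype(np.uint8)
    m=cv2.morphologyEx(m,cv2.MORPH_OPEN,np.ones((15,15)))
    n,l=cv2.connectedComponents(m); m=(l==l[r*8,r*8]).astype(np.uint8)
    return back(quad(m),u,v,r),m
def order(c,q,z): # sort by world angle, anticlockwise from fixed direction
    P=plane(c,q,z); d=P-P.mean(0); return np.argsort(np.arctan2(d[:,1],d[:,0])%(2*np.pi))
def match(c1,q1,c2,q2,z):
    P1=plane(c1,q1,z)[:,:2];P2=plane(c2,q2,z)[:,:2]; P1=P1-P1.mean(0);P2=P2-P2.mean(0)
    o=[int(np.argmin(np.linalg.norm(P2-p,axis=1))) for p in P1]; return q2[o]
E
python3 - <<'E'
from h import *
np.set_printoptions(precision=1,suppress=True)
s=env.read_camera("scene");t=env.read_camera("top")
qs,ms,_=captop(s["img"],424,203);qt,mt,_=captop(t["img"],122,202)
print(qs,qt)
qt2=match(s,qs,t,qt,85); T=tri(s,qs,t,qt2); print("cap",T,T.mean(0))
for c,q in((s,qs),(t,qt)):
    P=plane(c,q,85); e=np.roll(P,-1,0)-P
    print(P.mean(0),"sides",np.linalg.norm(e,axis=1),"ang",np.degrees(np.arctan2(e[:,1],e[:,0])))
for nm,th in (("floor",46),("rim",100)):
    a,m1=darkq(s["img"],145,265,30,th if nm=="rim" else 65);b,m2=darkq(t["img"],406,170,30,th if nm=="rim" else 55)
    z=15 if nm=="floor" else 23
    print(nm,a,b); b2=match(s,a,t,b,z);T=tri(s,a,t,b2);print(T,T.mean(0))
    for c,q in((s,a),(t,b)):
        P=plane(c,q,z); e=np.roll(P,-1,0)-P
        print(P.mean(0),"sides",np.linalg.norm(e,axis=1),"ang",np.degrees(np.arctan2(e[:,1],e[:,0])))
    cv2.imwrite(f"pics/m_{nm}.png",cv2.resize(np.hstack([m1,m2])*255,None,fx=.8,fy=.8))
cv2.imwrite("pics/m_cap.png",np.hstack([ms,mt])*255)
i=up(s["img"],145,265,30);print(i.sum(2)[240,::30]//3);i=up(t["img"],406,170,30);print(i.sum(2)[240,::30]//3)
E
```

```text
[[412.9 182.5]
 [433.5 184.3]
 [435.8 202.6]
 [414.4 200.7]] [[106.9 186.4]
 [127.8 190.6]
 [122.4 212.7]
 [101.6 207.9]]
cap [[503.6 332.5  85.3   1.1]
 [511.8 370.   85.7   0.2]
 [549.5 363.6  82.8   0.2]
 [541.8 325.2  83.4   1.2]] [526.7 347.8  84.3   0.7]
[527.  347.2  85. ] sides [39.2 40.1 39.5 40.1] ang [  78.3  -11.5 -101.6  168.1]
[526.6 347.8  85. ] sides [38.  38.8 37.9 37.9] ang [-101.2  168.2   77.6  -11.6]
floor [[160.6 251.3]
 [156.9 279. ]
 [127.2 278.8]
 [132.5 251.2]] [[392.6 153.2]
 [421.3 155.9]
 [420.4 185.1]
 [391.1 182. ]]
[[ 567.8 -145.5   22.9    2.6]
 [ 622.5 -149.3   25.7    1.8]
 [ 617.7 -203.9   26.1    0.5]
 [ 562.3 -200.3   22.6    0.1]] [ 592.6 -174.8   24.3    1.3]
[ 588.5 -178.5   15. ] sides [54.5 55.2 54.8 54.2] ang [ -4.5 -95.2 174.4  84.5]
[ 594.6 -177.3   15. ] sides [56.4 57.  57.  56.2] ang [-94.8 175.3  84.4  -5.3]
rim [[165.9 249.2]
 [161.1 284.1]
 [124.4 283.9]
 [130.5 249.2]] [[387.9 149.8]
 [424.5 153.1]
 [423.2 190.4]
 [386.3 186.1]]
[[ 561.2 -137.8   16.3    2.3]
 [ 630.6 -142.7   19.7    2.6]
 [ 624.6 -211.5   20.7    1.6]
 [ 553.7 -208.1   14.3    1. ]] [ 592.5 -175.    17.7    1.9]
[ 594.9 -173.6   23. ] sides [67.7 66.9 67.9 67.4] ang [ -5.1 -95.2 175.4  84.6]
[ 591.5 -173.    23. ] sides [71.3 72.1 71.  69.8] ang [-94.5 175.1  83.7  -4.7]
[190 187 206 180  72  47  46  50  41  47  44  48  79  85 187 203]
[ 93 134 146 104  75  31  29  30  30  30  30  29  40 119 123 110]
```

Measured so far:

| Item | Position (mm) | Orientation |
|---|---|---|
| Blue cell | (526.8, 347.6), cap top at z≈84.3 | stripe at 78.2° |
| Seat | (592.6, -174.8) | light path ≈84.8° |

I'm heading there now, keeping high.

```bash
cat > go.py <<'E'
import sys,numpy as np
from scipy.spatial.transform import Rotation as Ro
from cell import env
x,y,z,yaw=map(float,sys.argv[1:5]); s=env.state()
R=Ro.from_euler("xyz",s["tcp_rot"]); d=R.inv().apply(np.array([x,y,z])-s["eef_pos"])
T=Ro.from_euler("xyz",[np.pi,0,np.radians(yaw)]); rv=np.degrees((R.inv()*T).as_rotvec())
print("t",s["t"],"pos",s["eef_pos"].round(1),"units xyz",(d/150).round(3),"rot",(rv/45).round(3),"F",s["ft_force"].round(1),"open",round(s["opening"],3))
E
python3 -m pendant '[{"x":1,"y":-0.5},{"x":1,"y":-0.5},{"x":1,"y":-0.5}]'
python3 -m pendant '[{"x":0.9,"y":-1},{"x":0.9,"y":-1},{"x":0.9,"y":-1}]'
python3 -m pendant '[{"x":0.9,"y":-1},{"x":0.9,"y":-1},{"x":0.9,"y":-1}]'
python3 go.py 526.8 347.6 330 78.2
```

```text
t 0.3 pos [ 243.3 -575.7  404.6] units xyz [ 4.137 -4.934  0.498] rot [-0.    -0.    -1.229] F [-0.9 -0.3 -0.4] open 1.0invalid input
invalid input
invalid input
```

The rows need every key, so I'll write them in full.

```bash
python3 -m pendant '[{"x":1,"y":-0.5,"z":0,"rx":0,"ry":0,"rz":0,"jaw":1},{"x":1,"y":-0.5,"z":0,"rx":0,"ry":0,"rz":0,"jaw":1},{"x":1,"y":-0.5,"z":0,"rx":0,"ry":0,"rz":0,"jaw":1}]'
python3 go.py 526.8 347.6 330 78.2
```

```text
t: 0.68
eef_pos: [353.4, -446.4, 404.8]
tcp_rot: [-3.142, -0.0, 0.4]
ft_force: [-0.6, -0.9, 0.3]
opening: 1.002
t 0.675 pos [ 353.4 -446.4  404.8] units xyz [ 3.128 -4.424  0.5  ] rot [ 0.    -0.    -1.228] F [-0.6 -0.9  0.3] open 1.002
```

```bash
python3 -m pendant '[{"x":0.8,"y":-1,"z":0,"rx":0,"ry":0,"rz":0,"jaw":1},{"x":0.8,"y":-1,"z":0,"rx":0,"ry":0,"rz":0,"jaw":1},{"x":0.8,"y":-1,"z":0,"rx":0,"ry":0,"rz":0,"jaw":1},{"x":0.8,"y":-1,"z":0,"rx":0,"ry":0,"rz":0,"jaw":1}]'
python3 -m pendant '[{"x":0.8,"y":-1,"z":0,"rx":0,"ry":0,"rz":0,"jaw":1},{"x":0.8,"y":-1,"z":0,"rx":0,"ry":0,"rz":0,"jaw":1},{"x":0.8,"y":-1,"z":0,"rx":0,"ry":0,"rz":0,"jaw":1},{"x":0.8,"y":-1,"z":0,"rx":0,"ry":0,"rz":0,"jaw":1}]'
python3 -m pendant '[{"x":0.8,"y":-1,"z":0,"rx":0,"ry":0,"rz":0,"jaw":1},{"x":0.8,"y":-1,"z":0,"rx":0,"ry":0,"rz":0,"jaw":1},{"x":0.8,"y":-1,"z":0,"rx":0,"ry":0,"rz":0,"jaw":1},{"x":0.8,"y":-1,"z":0,"rx":0,"ry":0,"rz":0,"jaw":1}]'
python3 go.py 526.8 347.6 330 78.2
```

```text
t: 1.18
eef_pos: [404.9, -260.3, 405.1]
tcp_rot: [-3.142, -0.0, 0.404]
ft_force: [0.2, -1.0, 0.2]
opening: 0.998
t: 1.68
eef_pos: [457.2, -76.1, 404.8]
tcp_rot: [3.141, -0.0, 0.404]
ft_force: [-1.1, -0.8, -0.2]
opening: 1.002
t: 2.17
eef_pos: [509.7, 108.2, 404.4]
tcp_rot: [3.141, -0.0, 0.403]
ft_force: [-0.7, 0.1, 0.0]
opening: 0.999
t 2.175 pos [509.7 108.2 404.4] units xyz [ 0.731 -1.424  0.496] rot [ 0.    -0.    -1.225] F [-0.7  0.1  0. ] open 0.999
```

```bash
python3 -m pendant '[{"x":0.5,"y":-1,"z":0,"rx":0,"ry":0,"rz":-0.24,"jaw":1},{"x":0.5,"y":-1,"z":0,"rx":0,"ry":0,"rz":-0.48,"jaw":1},{"x":0.5,"y":-1,"z":0,"rx":0,"ry":0,"rz":-0.7,"jaw":1},{"x":0.5,"y":-1,"z":0,"rx":0,"ry":0,"rz":-0.9,"jaw":1},{"x":0.5,"y":-1,"z":0,"rx":0,"ry":0,"rz":-1,"jaw":1},{"x":0.5,"y":-1,"z":0,"rx":0,"ry":0,"rz":-1,"jaw":1}]'
python3 go.py 526.8 347.6 330 78.2
```

```text
t: 2.92
eef_pos: [520.3, 272.2, 404.6]
tcp_rot: [3.142, 0.0, 1.183]
ft_force: [-0.3, 0.4, -0.6]
opening: 0.999
t 2.925 pos [520.3 272.2 404.6] units xyz [ 0.482 -0.15   0.497] rot [ 0.     0.001 -0.232] F [-0.3  0.4 -0.6] open 0.999
```

```bash
python3 -m pendant '[{"x":0.48,"y":-0.15,"z":0.2,"rx":0,"ry":0,"rz":-0.23,"jaw":1},{"x":0.48,"y":-0.15,"z":0.5,"rx":0,"ry":0,"rz":-0.23,"jaw":1},{"x":0.48,"y":-0.15,"z":0.5,"rx":0,"ry":0,"rz":-0.23,"jaw":1},{"x":0.48,"y":-0.15,"z":0.5,"rx":0,"ry":0,"rz":-0.23,"jaw":1}]'
python3 go.py 526.8 347.6 231 78.2
python3 - <<'E'
from h import *
i=env.read_camera("scene")["img"];cv2.imwrite("pics/s1.png",i[:,:,::-1])
E
```

```text
t: 3.42
eef_pos: [526.4, 347.9, 331.1]
tcp_rot: [3.141, -0.0, 1.364]
ft_force: [0.4, -0.2, 0.1]
opening: 0.999
t 3.425 pos [526.4 347.9 331.1] units xyz [-0.002  0.002  0.667] rot [ 0.001 -0.001 -0.001] F [ 0.4 -0.2  0.1] open 0.999
```

View pics/s1.png

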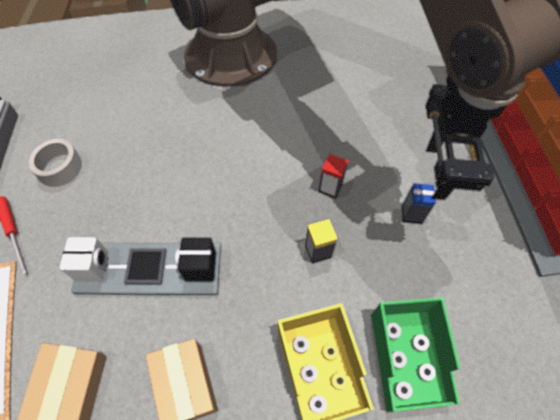

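The gripper at about (455,160) hovers over the cell at (420,200), and red and yellow are well clear. I'll descend, then close.

```bash
python3 -m pendant '[{"x":0,"y":0,"z":0.2,"rx":0,"ry":0,"rz":0,"jaw":1},{"x":0,"y":0,"z":0.4,"rx":0,"ry":0,"rz":0,"jaw":1},{"x":0,"y":0,"z":0.55,"rx":0,"ry":0,"rz":0,"jaw":1},{"x":0,"y":0,"z":0.67,"rx":0,"ry":0,"rz":0,"jaw":1},{"x":0,"y":0,"z":0.67,"rx":0,"ry":0,"rz":0,"jaw":1}]'
python3 go.py 526.8 347.6 231 78.2
python3 -m pendant '[{"x":0,"y":0,"z":0,"rx":0,"ry":0,"rz":0,"jaw":0.6},{"x":0,"y":0,"z":0,"rx":0,"ry":0,"rz":0,"jaw":0.5},{"x":0,"y":0,"z":0,"rx":0,"ry":0,"rz":0,"jaw":0.4},{"x":0,"y":0,"z":0,"rx":0,"ry":0,"rz":0,"jaw":0.3},{"x":0,"y":0,"z":0,"rx":0,"ry":0,"rz":0,"jaw":0.3},{"x":0,"y":0,"z":0,"rx":0,"ry":0,"rz":0,"jaw":0.3},{"x":0,"y":0,"z":0,"rx":0,"ry":0,"rz":0,"jaw":0.3}]'
```

```text
t: 4.1
eef_pos: [525.9, 348.4, 229.3]
tcp_rot: [-3.141, 0.0, 1.365]
ft_force: [-0.1, 0.4, 0.5]
opening: 1.004
t 4.1 pos [525.9 348.4 229.3] units xyz [-0.004  0.007 -0.012] rot [-0.  0.  0.] F [-0.1  0.4  0.5] open 1.004
t: 4.97
eef_pos: [525.9, 348.9, 229.4]
tcp_rot: [3.141, -0.0, 1.366]
ft_force: [2.1, -0.6, 0.7]
opening: 0.42
```

The opening of 0.42 is about 40 mm, so the cell is gripped. Lifting.

```bash
python3 -m pendant '[{"x":0,"y":0,"z":-0.1,"rx":0,"ry":0,"rz":0,"jaw":0.1},{"x":0,"y":0,"z":-0.3,"rx":0,"ry":0,"rz":0,"jaw":0.1},{"x":0,"y":0,"z":-0.6,"rx":0,"ry":0,"rz":0,"jaw":0.1},{"x":0,"y":0,"z":-0.85,"rx":0,"ry":0,"rz":0,"jaw":0.1},{"x":0,"y":0,"z":-1,"rx":0,"ry":0,"rz":0,"jaw":0.1},{"x":0,"y":0,"z":-1,"rx":0,"ry":0,"rz":0,"jaw":0.1}]'
python3 go.py 592.6 -174.8 379 84.8
python3 - <<'E'
from h import *
a=env.read_camera("scene");i=a["img"];cv2.imwrite("pics/s2.png",i[:,:,::-1])
b=env.read_camera("top");i=b["img"];cv2.imwrite("pics/t2.png",i[:,:,::-1])
E
```

```text
t: 5.72
eef_pos: [525.4, 348.9, 381.4]
tcp_rot: [3.139, -0.002, 1.366]
ft_force: [0.7, 0.6, -2.0]
opening: 0.421
t 5.725 pos [525.4 348.9 381.4] units xyz [-3.327  1.149  0.012] rot [ 0.003 -0.002 -0.145] F [ 0.7  0.6 -2. ] open 0.421
```

View pics/s2.png

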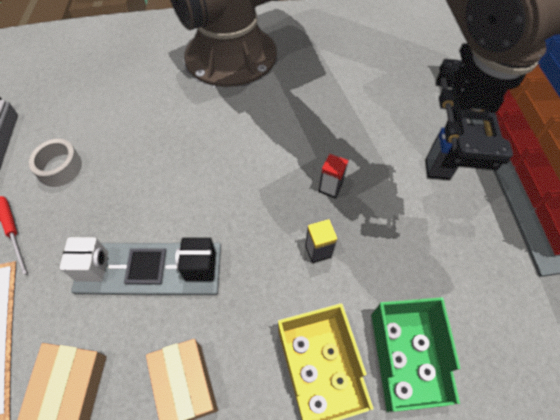

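View pics/t2.png

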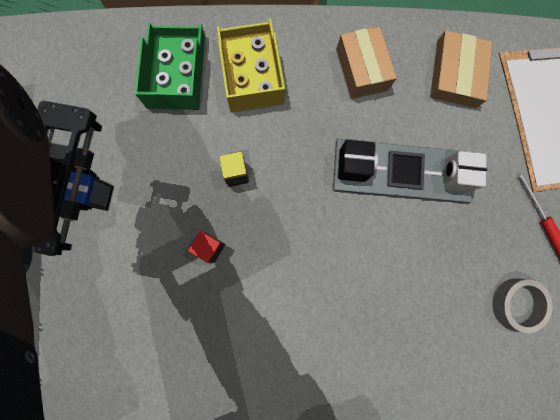

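The cell hangs between the fingers, at (440,150) in scene and (85,190) in top, with its underside at about z≈150. Carrying it to the gauge.

```bash
python3 -m pendant '[{"x":-0.15,"y":0.05,"z":0,"rx":0,"ry":0,"rz":0,"jaw":0.1},{"x":-0.4,"y":0.14,"z":0,"rx":0,"ry":0,"rz":0,"jaw":0.1},{"x":-0.7,"y":0.24,"z":0,"rx":0,"ry":0,"rz":0,"jaw":0.1},{"x":-1,"y":0.34,"z":0,"rx":0,"ry":0,"rz":0,"jaw":0.1}]'
python3 -m pendant '[{"x":-0.3,"y":0.1,"z":0,"rx":0,"ry":0,"rz":0,"jaw":0.1},{"x":-0.6,"y":0.2,"z":0,"rx":0,"ry":0,"rz":0,"jaw":0.1},{"x":-0.9,"y":0.3,"z":0,"rx":0,"ry":0,"rz":0,"jaw":0.1},{"x":-1,"y":0.34,"z":0,"rx":0,"ry":0,"rz":0,"jaw":0.1}]'
python3 -m pendant '[{"x":-0.3,"y":0.1,"z":0,"rx":0,"ry":0,"rz":-0.05,"jaw":0.1},{"x":-0.6,"y":0.2,"z":0,"rx":0,"ry":0,"rz":-0.1,"jaw":0.1},{"x":-0.8,"y":0.3,"z":0,"rx":0,"ry":0,"rz":-0.145,"jaw":0.1},{"x":-0.9,"y":0.34,"z":0,"rx":0,"ry":0,"rz":-0.145,"jaw":0.1},{"x":-0.9,"y":0.34,"z":0,"rx":0,"ry":0,"rz":-0.145,"jaw":0.1}]'
python3 go.py 592.6 -174.8 300 84.8
```

```text
t: 6.32
eef_pos: [544.9, 189.4, 378.1]
tcp_rot: [-3.14, 0.001, 1.366]
ft_force: [0.3, -0.7, -1.2]
opening: 0.418
t: 6.82
eef_pos: [564.2, 31.4, 378.3]
tcp_rot: [-3.14, 0.001, 1.363]
ft_force: [0.6, 0.4, -1.0]
opening: 0.42
t: 7.45
eef_pos: [586.8, -108.4, 378.7]
tcp_rot: [-3.141, -0.0, 1.478]
ft_force: [-0.2, 0.4, -0.3]
opening: 0.419
t 7.45 pos [ 586.8 -108.4  378.7] units xyz [-0.437  0.08   0.524] rot [-0.001 -0.    -0.003] F [-0.2  0.4 -0.3] open 0.419
```

```bash
python3 -m pendant '[{"x":-0.2,"y":0.04,"z":0,"rx":0,"ry":0,"rz":0,"jaw":0.1},{"x":-0.44,"y":0.08,"z":0,"rx":0,"ry":0,"rz":0,"jaw":0.1},{"x":-0.44,"y":0.08,"z":0.1,"rx":0,"ry":0,"rz":0,"jaw":0.1},{"x":-0.44,"y":0.08,"z":0.35,"rx":0,"ry":0,"rz":0,"jaw":0.1},{"x":-0.44,"y":0.08,"z":0.52,"rx":0,"ry":0,"rz":0,"jaw":0.1},{"x":-0.44,"y":0.08,"z":0.52,"rx":0,"ry":0,"rz":0,"jaw":0.1},{"x":-0.44,"y":0.08,"z":0.52,"rx":0,"ry":0,"rz":0,"jaw":0.1}]'
python3 go.py 592.6 -174.8 246 84.8
python3 - <<'E'
from h import *
for n in("scene","top"):
    i=env.read_camera(n)["img"];
    u,v=(145,255) if n=="scene" else (406,170)
    crop(i,u,v,70,4,f"pics/{n}3.png")
E
```

```text
t: 8.32
eef_pos: [593.1, -174.0, 302.0]
tcp_rot: [3.141, 0.0, 1.481]
ft_force: [-0.7, 0.2, -0.9]
opening: 0.417
t 8.325 pos [ 593.1 -174.   302. ] units xyz [-0.006 -0.003  0.374] rot [0.001 0.    0.001] F [-0.7  0.2 -0.9] open 0.417
```

View pics/scene3.png

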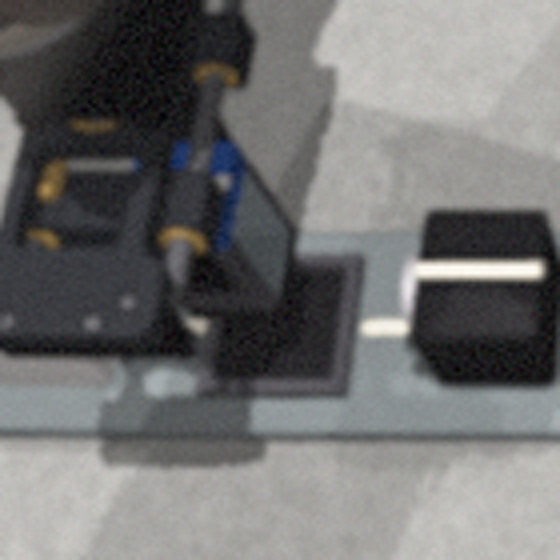

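View pics/top3.png

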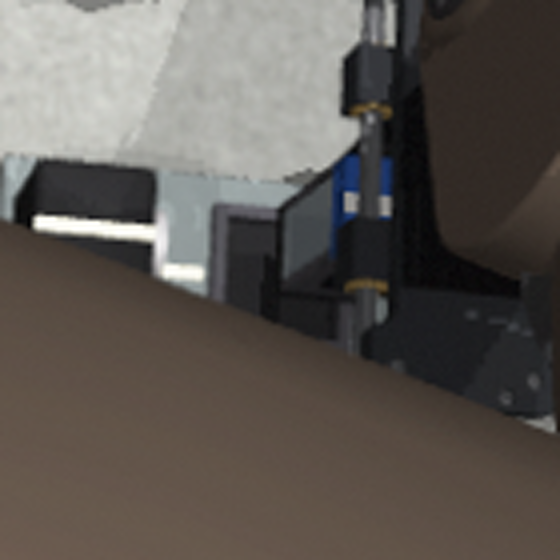

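```bash
python3 - <<'E'
from h import *
s=env.read_camera("scene");t=env.read_camera("top")
print(plane(s,[[75+275/4-.4,185+308/4-.4],[75+292/4-.4,185+240/4-.4]],72.6)); print(plane(t,[[336+281/4-.4,100+207/4-.4]],72.6),plane(t,[[336+278/4-.4,100+290/4-.4]],72.6))
a=np.radians(84.8);y=np.array([np.cos(a),np.sin(a)]);x=np.array([y[1],-y[0]])
for sx in(20,-20): print(np.array([593.1,-174])+20*y+sx*x)
E
```

```text
[[ 607.33451245 -161.50708491   72.6       ]
 [ 576.01485331 -156.18813394   72.6       ]]
[[ 613.95124795 -158.18246159   72.6       ]] [[ 576.46665754 -155.062758     72.6       ]]
[ 614.83033958 -155.89496363]
[ 574.99496363 -152.26966042]
```

The corners seen in the top view agree with the expected pose to about 2 mm. Lowering, slowly near the floor.

```bash
python3 -m pendant '[{"x":0,"y":0,"z":0.1,"rx":0,"ry":0,"rz":0,"jaw":0.1},{"x":0,"y":0,"z":0.2,"rx":0,"ry":0,"rz":0,"jaw":0.1},{"x":0,"y":0,"z":0.28,"rx":0,"ry":0,"rz":0,"jaw":0.1},{"x":0,"y":0,"z":0.33,"rx":0,"ry":0,"rz":0,"jaw":0.1},{"x":0,"y":0,"z":0.33,"rx":0,"ry":0,"rz":0,"jaw":0.1},{"x":0,"y":0,"z":0.33,"rx":0,"ry":0,"rz":0,"jaw":0.1}]'
python3 go.py 592.6 -174.8 244.4 84.8
```

```text
t: 9.28
eef_pos: [593.0, -175.0, 252.0]
tcp_rot: [3.141, 0.0, 1.48]
ft_force: [0.5, -0.2, -1.9]
opening: 0.419
t 9.275 pos [ 593. -175.  252.] units xyz [ 0.001 -0.003  0.051] rot [ 0.001  0.    -0.   ] F [ 0.5 -0.2 -1.9] open 0.419
```

```bash
python3 -m pendant '[{"x":0,"y":0,"z":0.015,"rx":0,"ry":0,"rz":0,"jaw":0.1},{"x":0,"y":0,"z":0.03,"rx":0,"ry":0,"rz":0,"jaw":0.1},{"x":0,"y":0,"z":0.03,"rx":0,"ry":0,"rz":0,"jaw":0.1},{"x":0,"y":0,"z":0.03,"rx":0,"ry":0,"rz":0,"jaw":0.1}]'
python3 -m pendant '[{"x":0,"y":0,"z":0.006,"rx":0,"ry":0,"rz":0,"jaw":0.1},{"x":0,"y":0,"z":0.012,"rx":0,"ry":0,"rz":0,"jaw":0.1},{"x":0,"y":0,"z":0.012,"rx":0,"ry":0,"rz":0,"jaw":0.1},{"x":0,"y":0,"z":0.012,"rx":0,"ry":0,"rz":0,"jaw":0.1}]'
```

```text
t: 9.78
eef_pos: [592.9, -174.9, 247.3]
tcp_rot: [3.141, 0.0, 1.48]
ft_force: [-0.2, -0.0, -0.3]
opening: 0.421
t: 10.28
eef_pos: [592.9, -174.9, 245.4]
tcp_rot: [3.142, 0.0, 1.48]
ft_force: [-0.1, -0.2, -0.5]
opening: 0.415
```

```bash
python3 -m pendant '[{"x":0,"y":0,"z":0.004,"rx":0,"ry":0,"rz":0,"jaw":0.1},{"x":0,"y":0,"z":0.008,"rx":0,"ry":0,"rz":0,"jaw":0.1},{"x":0,"y":0,"z":0.008,"rx":0,"ry":0,"rz":0,"jaw":0.1}]'
python3 -m pendant '[{"x":0,"y":0,"z":0.004,"rx":0,"ry":0,"rz":0,"jaw":0.1},{"x":0,"y":0,"z":0.006,"rx":0,"ry":0,"rz":0,"jaw":0.1},{"x":0,"y":0,"z":0.006,"rx":0,"ry":0,"rz":0,"jaw":0.1}]'
```

```text
t: 10.65
eef_pos: [592.9, -174.9, 244.3]
tcp_rot: [3.141, 0.0, 1.48]
ft_force: [-0.6, 0.6, 0.2]
opening: 0.42
t: 11.02
eef_pos: [592.8, -174.9, 244.3]
tcp_rot: [3.141, 0.0, 1.48]
ft_force: [-3.5, 1.2, 10.2]
opening: 0.418
```

Contact came at 244.3, where the floor was expected (10 N). Releasing slowly, then going straight up.

```bash
python3 -m pendant '[{"x":0,"y":0,"z":-0.005,"rx":0,"ry":0,"rz":0,"jaw":0.1},{"x":0,"y":0,"z":-0.005,"rx":0,"ry":0,"rz":0,"jaw":0.45},{"x":0,"y":0,"z":-0.005,"rx":0,"ry":0,"rz":0,"jaw":0.55},{"x":0,"y":0,"z":-0.005,"rx":0,"ry":0,"rz":0,"jaw":0.7},{"x":0,"y":0,"z":-0.005,"rx":0,"ry":0,"rz":0,"jaw":0.9},{"x":0,"y":0,"z":-0.005,"rx":0,"ry":0,"rz":0,"jaw":0.9}]'
python3 -m pendant '[{"x":0,"y":0,"z":-0.05,"rx":0,"ry":0,"rz":0,"jaw":0.9},{"x":0,"y":0,"z":-0.2,"rx":0,"ry":0,"rz":0,"jaw":0.9},{"x":0,"y":0,"z":-0.5,"rx":0,"ry":0,"rz":0,"jaw":0.9},{"x":0,"y":0,"z":-0.8,"rx":0,"ry":0,"rz":0,"jaw":0.9},{"x":0,"y":0,"z":-1,"rx":0,"ry":0,"rz":0,"jaw":0.9},{"x":0,"y":0,"z":-1,"rx":0,"ry":0,"rz":0,"jaw":0.9}]'
python3 -m pendant '[{"x":0.3,"y":0,"z":0,"rx":0,"ry":0,"rz":0,"jaw":0.9},{"x":0.6,"y":0,"z":0,"rx":0,"ry":0,"rz":0,"jaw":0.9},{"x":1,"y":0,"z":0,"rx":0,"ry":0,"rz":0,"jaw":0.9},{"x":1,"y":0,"z":0,"rx":0,"ry":0,"rz":0,"jaw":0.9}]'
python3 -m pendant '[{"x":0.3,"y":0.3,"z":0,"rx":0,"ry":0,"rz":0,"jaw":0.9},{"x":0.6,"y":-0.6,"z":0,"rx":0,"ry":0,"rz":0,"jaw":0.9},{"x":1,"y":-0.6,"z":0,"rx":0,"ry":0,"rz":0,"jaw":0.9},{"x":1,"y":-0.6,"z":0,"rx":0,"ry":0,"rz":0,"jaw":0.9}]'
python3 - <<'E'
from h import *
for n in("scene","top"):
    i=env.read_camera(n)["img"];cv2.imwrite(f"pics/{n}4.png",i[:,:,::-1])
E
```

```text
t: 11.78
eef_pos: [592.9, -175.0, 244.1]
tcp_rot: [3.142, 0.0, 1.48]
ft_force: [1.0, -0.1, -0.0]
opening: 0.809
t: 12.52
eef_pos: [592.8, -174.8, 396.9]
tcp_rot: [3.137, 0.001, 1.48]
ft_force: [0.8, 0.1, 0.3]
opening: 0.9
t: 13.02
eef_pos: [606.4, -22.2, 393.1]
tcp_rot: [-3.14, -0.0, 1.484]
ft_force: [0.6, -0.9, -0.1]
opening: 0.901
t: 13.52
eef_pos: [529.3, 132.5, 393.1]
tcp_rot: [-3.14, 0.001, 1.479]
ft_force: [-0.1, 0.9, 0.7]
opening: 0.899
```

View pics/scene4.png

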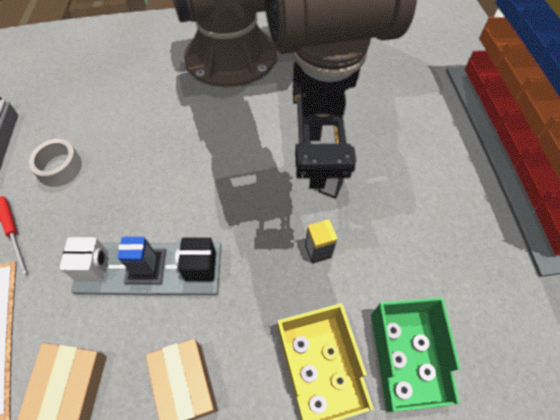

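View pics/top4.png

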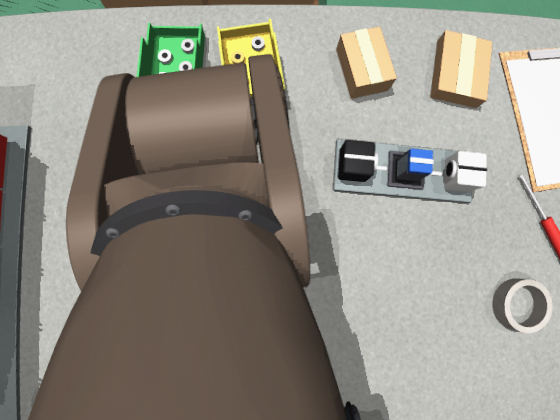

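The blue cell stands in the seat with its stripe in line with the white path lines, cap at (132,247) in scene and (420,162) in top. Yellow is in place; red is hidden by the gripper. I'll measure the cap and move the arm off to see red.

```bash
python3 -m pendant '[{"x":-0.3,"y":0,"z":0,"rx":0,"ry":0,"rz":0,"jaw":0.9},{"x":-0.7,"y":0,"z":0,"rx":0,"ry":0,"rz":0,"jaw":0.9},{"x":-0.9,"y":0,"z":0,"rx":0,"ry":0,"rz":0,"jaw":0.9},{"x":-0.9,"y":0,"z":0,"rx":0,"ry":0,"rz":0,"jaw":0.9},{"x":-0.9,"y":0,"z":0,"rx":0,"ry":0,"rz":0,"jaw":0.9}]'
python3 - <<'E'
from h import *
np.set_printoptions(precision=1,suppress=True)
s=env.read_camera("scene");t=env.read_camera("top")
cv2.imwrite("pics/scene5.png",s["img"][:,:,::-1])
qs,_,_=captop(s["img"],133,248,20);qt,_,_=captop(t["img"],418,162,20)
T=tri(s,qs,t,match(s,qs,t,qt,100));print(T,T.mean(0))
for c,q in((s,qs),(t,qt)):
    P=plane(c,q,100); e=np.roll(P,-1,0)-P; print(P.mean(0),np.linalg.norm(e,axis=1),np.degrees(np.arctan2(e[:,1],e[:,0])))
# red/yellow masks centroid vs. start
i0=np.load("s0.npy").astype(int);i1=s["img"].astype(int)
for n,f in(("red",lambda i:(i[...,0]-i[...,1]>100)&(i[...,0]-i[...,2]>100)),("yel",lambda i:(i[...,0]-i[...,2]>90)&(i[...,1]-i[...,2]>80))):
    for i in(i0,i1):
        m=f(i); b=np.zeros_like(m); b[150:260,300:360]=m[150:260,300:360]; v,u=np.nonzero(b); print(n,len(u),u.mean(),v.mean())
print(env.state()["qvel"],env.state()["t"])
E
```

```text
t: 14.25
eef_pos: [518.4, -2.8, 393.7]
tcp_rot: [-3.141, 0.0, 1.479]
ft_force: [-0.3, 0.9, 0.3]
opening: 0.899Traceback (most recent call last):
  File "<stdin>", line 5, in <module>
  File "h.py", line 45, in captop
    return back(quad(m),u,v,r),m,w
                ~~~~^^^
  File "h.py", line 22, in quad
    c=max(cs,key=cv2.contourArea); h=cv2.convexHull(c)
ValueError: max() iterable argument is empty
```

View pics/scene5.png

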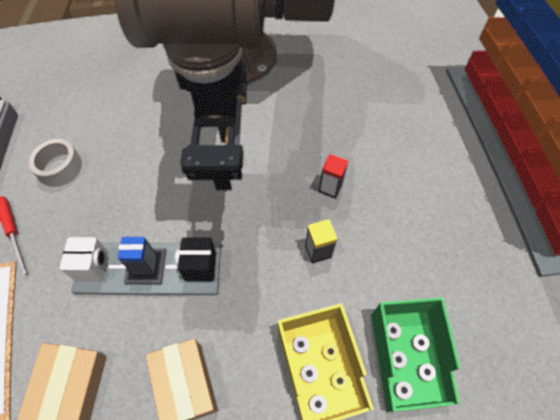

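Red at (334,166) and yellow at (321,232) both stand as before. The arm now hides the cell in the top view, so I'll use the earlier top picture, taken after release.

```bash
python3 - <<'E'
from h import *
np.set_printoptions(precision=1,suppress=True)
s=env.read_camera("scene");t=env.read_camera("top");t["img"]=cv2.imread("pics/top4.png")[:,:,::-1]
qs,_,_=captop(s["img"],133,248,20);qt,_,_=captop(t["img"],420,162,20)
T=tri(s,qs,t,match(s,qs,t,qt,100));print(T,T.mean(0))
for c,q in((s,qs),(t,qt)):
    P=plane(c,q,100); e=np.roll(P,-1,0)-P; print(P.mean(0),np.linalg.norm(e,axis=1),np.degrees(np.arctan2(e[:,1],e[:,0])))
i0=np.load("s0.npy").astype(int);i1=s["img"].astype(int)
for n,f in(("red",lambda i:(i[...,0]-i[...,1]>100)&(i[...,0]-i[...,2]>100)),("yel",lambda i:(i[...,0]-i[...,2]>90)&(i[...,1]-i[...,2]>80))):
    for i in(i0,i1):
        m=f(i)[150:260,300:360]; v,u=np.nonzero(m); print(n,len(u),u.mean()+300,v.mean()+150)
print(abs(env.state()["qvel"]).max(),env.state()["t"])
E
```

```text
[[ 569.6 -193.2  100.3    0.2]
 [ 573.3 -153.4  100.1    1. ]
 [ 613.2 -157.3   99.4    1.2]
 [ 609.7 -196.8  100.7    1.5]] [ 591.4 -175.2  100.1    1. ]
[ 591.3 -175.8  100. ] [39.7 40.4 40.4 40. ] [ 84.6  -5.3 -95.9 173.6]
[ 591.4 -174.7  100. ] [40.1 40.2 40.6 39.9] [-94.6 175.6  85.   -5.1]
red 354 334.93502824858757 164.80790960451978
red 352 335.0880681818182 164.78977272727272
yel 494 321.99595141700405 232.31983805668017
yel 502 321.91434262948206 232.3207171314741
0.002774821382094568 14.45
```

The cap is at (591.4, -175.2, 100.1) and the seat at (592.6, -174.8), with angles within about 0.5°. Handing in.

```bash
python3 -c "
from cell import env
print(env.job_done())"
```

```text
the job is handed in; nothing more can be done
None
```

The blue-capped cell is standing released in the light gauge's square seat, and the job is handed in at about 14.5 s. I gripped it across its dark faces, carried it over and lowered it until it touched the floor (10 N). Then I opened the jaws and moved the arm clear.

**Last checks:**
- **Position:** the cap centre measured (591.4, -175.2, 100.1) mm against the seat centre at (592.6, -174.8), about 1 mm off. The cap height matches a cell standing on the 15 mm floor.
- **Turn:** the stripe lies at about 84.8°, within about 0.5° of the light path.
- **Other cells:** the red and yellow caps show the same pixel positions as at the start.

**Checks that failed or disagreed:**
- **Seat measurement:** the two single-view measurements of the seat differed by a few millimetres, so I used the two-view result.
- **Scene and top pictures not simultaneous:** my first final check failed because the arm hid the cell from the top camera. I used the top picture taken just after release instead.

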